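# Lock the microscope head and hold its eyepiece level for inspection

## Robot

A 7-joint arm with a two-finger parallel gripper is mounted at the origin on the work surface. World frame = base frame: x ahead of the robot, y to its left, z up, the work surface at z = 0. Lengths are in m, angles in rad, forces in N, time in s.
With the tool pointing down it reaches from about 0.425 to 0.875 m from the base axis. Payload 4.7 kg.
Tool frame: the origin (TCP) lies at the very end of the fingers, on their centre line; the grasp point (between the pads) lies 19 mm behind it; z points along the fingers, y is the direction in which the jaws open and shut (so a half turn about z gives the same grasp; the last joint's range is limited). The gripper opens to 85 mm and grips with 20 to 120 N. Pads are 22 mm wide; open, the fingers measure 114 mm over their backs; the gripper's body (76 mm by 85 mm) begins 54 mm behind the grasp point. The pads swing forward as they close: fully open they stand 13 mm farther back than shut.
Start: joints at [1.16, 0.321, -0.07, 1.45, 0.023, 1.371, -0.057], TCP at [0.268, -0.592, 0.231] pointing down, gripper open.
Joint ranges: [-2.86, 2.86], [-0.3, 2.09], [-1.38, 1.24], [0.06, 2.45], [-1.56, 4.7], [0.09, 2.05], [-2.69, 2.69]. Speed limits (rad/s): [2.57, 2.57, 3.14, 3.14, 3.14, 3.14, 3.14].

## Interface

Orientations are given as a unit quaternion [w, x, y, z].
In Python, from cell import * gives the robot as it stands.
- The arm moves only by the tool arm_command, never from a script. Its argument "steps" is text: rows parted by semicolons, each of 6 numbers parted by spaces: the shift along the tool's x, y, z in mm, then the turn, a rotation vector about the tool's x, y, z in degrees. In form: x y z rx ry rz; .... A call has 1 to 5 rows; each row is the pose to reach, as a shift and turn from the pose measured when the call began, along the tool's axes at that moment; what a row does not reach only later rows make up. A row lasts 1/8 s, in which the tool goes at most 62.5 mm and 10.7 degrees, less where a joint would pass 70% of its speed; a pose out of reach is approached as far as the arm can. A call with a gripper value outside its range is refused whole. "claw" is the opening, from 0 (shut) to 1 (fully open), set as the call begins (left out, the last holds). The fingers move at their own pace and stop on an object; the grip force is fixed at half the most. Time passes only in rows, so rows that repeat a pose let the fingers close. It gives the time, the measured TCP pose, the force and the opening at its end, in the units of the state.
- sense(): the state, without advancing time (a new reading comes with each control period).
- camera(name): name is "scene" or "top"; returns a dict with "img" (384x512x3 uint8, red, green, blue), "vertical_fov" (degrees; the focal length in pixels is half the picture's height over the tangent of half this angle, whatever the lens; pixels are square), "cx", "cy" (the principal point, pixels), "camera_from_world" (4x4, takes a point from world to camera coordinates). Camera axes: x right, y up, looking along -z (the intrinsics and any distortion apply to the point x, -y, -z); pixel columns grow to the right and rows downward; lengths in m; the calibration is good to about 2 mm. A picture is of the moment at which its call begins. There is no depth.
- sign_off(): hands the job in, once; it reports no verdict.
The state is a dict: "time_s": time; "q": joint angles; "joint_velocities": joint speeds; "tau": joint torques, N m; "tcp_pos": TCP position; "tool_rot": TCP orientation; "wrist_force": force on the tool from outside, world axes, zero at the start; "wrist_torque": the same for the moment, N m; "width": opening from 0.0 (shut) to 1.0 (fully open).
Only numpy, scipy, OpenCV 4.12 (cv2) and the standard library are available. Lean on these libraries where they do the work, as an engineer would, in place of code of your own. Each camera call takes 0.05 s, during which the arm holds its last target.

## Task

Swing the steel arm of the microscope's lock collar all the way round until it comes up to its stop pillar, so the head is clamped. Then draw the eyepiece out of the slanted tube, turn it from its slant until it lies level, and hold it steady in the gripper with its middle at least 25 cm above the bench, clear of everything. The program finishes while still holding it there: do not put it down or drop it, leave the collar locked, and leave the other things on the bench where they are.

Things in the scene. Friction and masses are not known exactly. Their poses are not given: they have to be found in the camera images.
- stand: White microscope head on a low stand fixed to the bench. Sizes in mm. Origin: on the bench under the column's centre; z up; the eyepiece tube slants to its -x side. Base plate 200 (x) x 180 (y) x 14; column diameter 80 to height 56, then the collar; head 74 x 68 from height 78 to 163, all within 50 of the column axis save a black knob at the back (+x, to 60, height 115) and the tube.
- stop_pillar (a point): Top of the steel stop pillar on the base plate, at height 68: diameter 10, 75 from the column axis. When locked, the collar's arm lies right beside it.
- collar (a joint): Angle (rad) of the lock collar about the vertical column axis through the stand's origin, growing counter-clockwise seen from above. At q the arm points q + 1.047 from the stand's +x axis towards its +y. Travel 0 to 1.2; at 1.2 it is at its stop, arm beside the pillar: locked. It turns against friction, about 1.5 N at the post, and stays where it is left.
- collar_post (a point): On the axis of the upright steel finger post at the end of the collar's arm, 10 mm below its top, 106 above the bench. Post: diameter 14 mm, 105 from the column axis. The arm under it is 16 wide, its top at height 71. The post turns with the collar.
- eyepiece: Eyepiece in the slanted tube: black sleeve, diameter 38, 50 long (mm); origin on its axis at mid length, 185 above the bench at the start; z along the axis to the eyecup, at first about 45 to 50 deg from vertical, up and out to the stand's -x. Eyecup diameter 42, z 25 to 37. Barrel diameter 28, z -25 to -55, loose in the tube, 1.5 play, held by weight only. 80 to 170 g, balanced near the origin.
- tube_mouth (a point): Centre of the slanted tube's mouth, fixed to the stand. Tube: 45 deg from vertical, up towards the stand's -x; outside diameter 41 mm, bore 31. The sleeve of the seated eyepiece rests on it, the eyepiece's origin 25 beyond it along the axis, its barrel 30 deep inside.
- spare_eyepiece: A second eyepiece of the same make, standing on the bench eyecup down to the right of the microscope (origin: centre of its underside; diameter 42, 92 tall). A bystander.
- lens_brush: Lens brush 150 long lying on the bench to the left of the microscope. A bystander.
- tin: Round metal tin, diameter 92, 38 tall (origin: underside centre). A bystander.
- wood_case: Wooden case 120 x 180 x 69 (origin: underside centre). A bystander.
- phone: Phone 75 x 150 x 9 lying flat. A bystander.
- lens_cleaner: Small white bottle, diameter 40, 95 tall. A bystander.
- loupe: Folded steel loupe about 60 x 26 x 16. A bystander.

How it is judged:
By the outcome, as a careful person would: the job done as asked, in the order asked, and still so for the second after the job is handed in, while the arm keeps its last pose, push and grip.
It also fails if it takes over 54 s, if anything falls off the work surface, if the arm or the gripper's body presses on something with over 40 N, if the wrist force passes 120 N, or if a joint passes its speed limit or range.

## Working session

There is one attempt and no reset: what is moved stays moved. The work goes in short steps, Python scripts to look and compute and a tool call to move; the robot and the scene stay as the last step left them, time stands still between calls to the robot, and variables do not carry over. Pictures are saved under pics/ and viewed, and the job is handed in when it is done.

Besides the shell and the picture viewer there is one more tool, called after "Request:" as name(argument=value, ...), one argument or row to a line, values as JSON. arm_command: Moves the arm, as the interface text tells. Its arguments: {"type":"object","properties":{"steps":{"type":"string"},"claw":{"type":"number"}},"required":["steps"]}

```bash
ls; mkdir -p pics; python3 - <<'E'
from cell import *
import cv2
print(sense())
for n in("scene","top"):
    c=camera(n); cv2.imwrite(f"pics/{n}0.png",cv2.cvtColor(c["img"],cv2.COLOR_RGB2BGR))
    print(n,{k:v for k,v in c.items() if k!="img"})
E
```

```text
pics
{'time_s': 0.0, 'q': array([ 1.16009781,  0.32185535, -0.07004955,  1.45167418,  0.02261406,
        1.3708253 , -0.05691865]), 'joint_velocities': array([-0.00097765, -0.00024217, -0.00015457, -0.00143424,  0.00091176,
        0.000777  ,  0.00011544]), 'tau': array([-5.46103256e-04, -4.93584073e+01, -3.82689787e-01, -3.14336193e+01,
        1.29899601e-02,  1.14013135e-02, -1.76986924e-05]), 'tcp_pos': array([ 0.26759357, -0.59176174,  0.23020266]), 'tool_rot': array([-9.50696880e-04,  9.77529444e-01,  2.10796610e-01, -2.68708870e-04]), 'wrist_force': array([-0.03737109,  0.38264272, -0.22206742]), 'wrist_torque': array([-0.05717236,  0.05208681, -0.00801774]), 'width': 1.0020571383764465}
scene {'vertical_fov': 44.71230860701604, 'cx': 252.88305792692506, 'cy': 186.6246275174897, 'camera_from_world': array([[-0.84107328,  0.54043517, -0.02292515,  0.42604295],
       [-0.3410553 , -0.49693128,  0.79796027,  0.0674448 ],
       [ 0.41985357,  0.6789618 ,  0.6022739 , -1.63033244],
       [ 0.        ,  0.        ,  0.        ,  1.        ]])}
top {'vertical_fov': 44.65094143426518, 'cx': 264.79950813907686, 'cy': 191.62296067227018, 'camera_from_world': array([[ 0.01556362, -0.99987278,  0.00349139, -0.0257473 ],
       [ 0.99828237,  0.01573592,  0.05643299, -0.5073953 ],
       [-0.05648075,  0.00260709,  0.99840028, -1.63785052],
       [ 0.        ,  0.        ,  0.        ,  1.        ]])}
```

View pics/scene0.png

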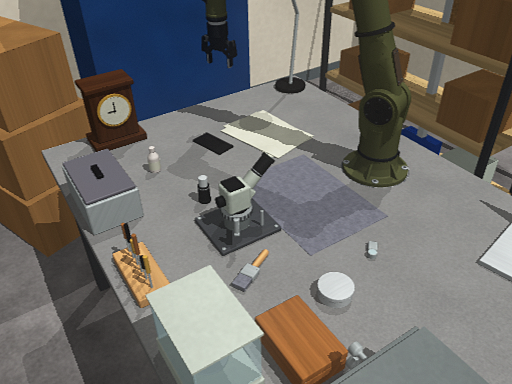

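View pics/top0.png

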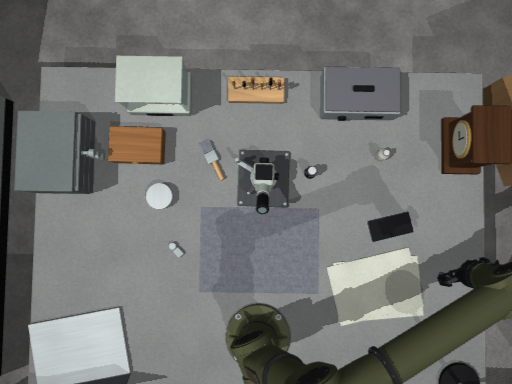

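```bash
cat > h.py <<'E'
import numpy as np, cv2
from cell import *
def K(c):
    h=c["img"].shape[0]; return h/2/np.tan(np.radians(c["vertical_fov"]/2))
def proj(c,p):
    q=c["camera_from_world"]@np.append(p,1.); f=K(c)
    return np.array([c["cx"]+f*q[0]/-q[2], c["cy"]-f*q[1]/-q[2]])
def ray(c,u,v):
    f=K(c); M=c["camera_from_world"]; R=M[:3,:3]
    d=R.T@np.array([(u-c["cx"])/f,-(v-c["cy"])/f,-1.]); return -R.T@M[:3,3], d/np.linalg.norm(d)
def onz(c,u,v,z):
    o,d=ray(c,u,v); return o+d*(z-o[2])/d[2]
def two(c1,p1,c2,p2):
    o1,d1=ray(c1,*p1);o2,d2=ray(c2,*p2)
    t=np.linalg.lstsq(np.c_[d1,-d2],o2-o1,rcond=None)[0]
    a=o1+t[0]*d1;b=o2+t[1]*d2; return (a+b)/2,np.linalg.norm(a-b)
def crop(c,x0,y0,w,h,s,name):
    im=cv2.cvtColor(c["img"],cv2.COLOR_RGB2BGR)[y0:y0+h,x0:x0+w]
    cv2.imwrite("pics/"+name,cv2.resize(im,None,fx=s,fy=s,interpolation=cv2.INTER_CUBIC))
E
python3 - <<'E'
from h import *
c=camera("top");crop(c,225,135,100,90,8 if 0 else 6,"t1.png");print(proj(c,[0,0,0]))
np.save("top0.npy",c,allow_pickle=True)
c=camera("scene");crop(c,185,140,110,120,5,"s1.png");print(proj(c,[0,0,0]))
np.save("scene0.npy",c,allow_pickle=True)
E
```

```text
[257.44950482 336.46756265]
[374.87912507 167.31201958]
```

View pics/t1.png

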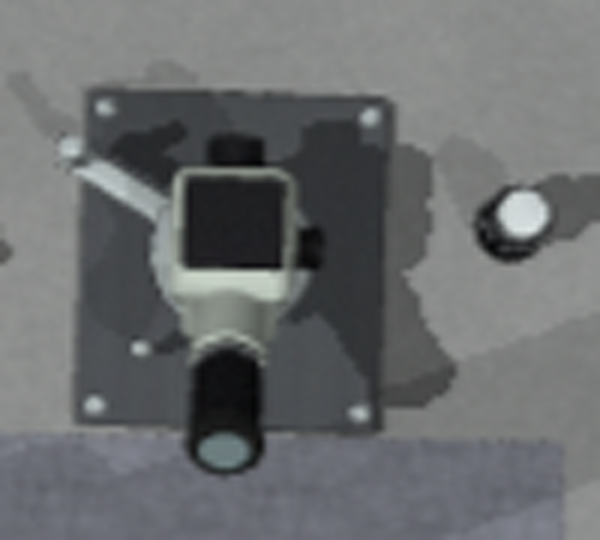

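View pics/s1.png

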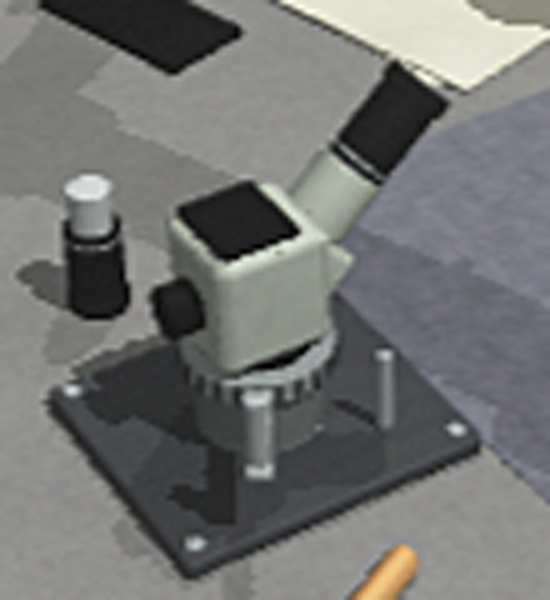

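```bash
python3 - <<'E'
from h import *
ct=np.load("top0.npy",allow_pickle=True).item();cs=np.load("scene0.npy",allow_pickle=True).item()
T=lambda u,v:((u+.5)/6-.5+225,(v+.5)/6-.5+135)
S=lambda u,v:((u+.5)/5-.5+185,(v+.5)/5-.5+140)
C=[onz(ct,*T(*p),.014) for p in[(88,90),(398,97),(381,430),(75,423)]]
for p in C: print(p)
o=np.mean(C,0);print("origin",o)
for i in range(4): 
    d=C[(i+1)%4]-C[i];print(np.linalg.norm(d),np.degrees(np.arctan2(d[1],d[0])))
C2=[onz(cs,*S(*p),.014) for p in[(190,573),(480,438),(52,400)]]
for p in C2: print("s",p)
print("mid",(C2[1]+C2[2])/2)
print("post",onz(ct,*T(70,147),.116),onz(cs,*S(260,398),.116),two(ct,T(70,147),cs,S(260,398)))
print("pillar",onz(ct,*T(141,348),.068),onz(cs,*S(385,354),.068),two(ct,T(141,348),cs,S(385,354)))
E
```

```text
[0.65586987 0.07526936 0.014     ]
[ 0.65464849 -0.10831314  0.014     ]
[ 0.45735831 -0.1007605   0.014     ]
[0.45865664 0.07923549 0.014     ]
origin [ 0.55663333 -0.0136422   0.014     ]
0.18358656591761938 -90.38118722264858
0.1974346889950338 177.8076788924127
0.18000066899596315 89.58672579491244
0.1972531087202018 -1.152112058455794
s [0.65836202 0.08205137 0.014     ]
s [0.4616197  0.08148392 0.014     ]
s [ 0.65521358 -0.09124021  0.014     ]
mid [ 0.55841664 -0.00487815  0.014     ]
post [0.60895571 0.07917092 0.116     ] [0.60720753 0.08086343 0.116     ] (array([0.6079847 , 0.07982325, 0.11568974]), np.float64(0.0023782185412179477))
pillar [0.5005146  0.03942199 0.068     ] [0.50040694 0.04004439 0.068     ] (array([0.50035215, 0.03955725, 0.06764227]), np.float64(0.00043921100327359917))
```

```bash
cat >> h.py <<'E'
from scipy.spatial.transform import Rotation as Rot
def tool(): 
    s=sense(); w,x,y,z=s["tool_rot"]; return s["tcp_pos"],Rot.from_quat([x,y,z,w]),s
def down(yaw_deg,tilt=0):
    # tool x at yaw (world), z down; tilt>0 about tool y tips z towards +x of tool
    a=np.radians(yaw_deg);x=[np.cos(a),np.sin(a),0];y=[np.sin(a),-np.cos(a),0]
    return Rot.from_matrix(np.c_[x,y,[0,0,-1]])*Rot.from_euler("y",tilt,degrees=True)
def go(pos,R):
    p,R0,s=tool(); d=R0.inv().apply(np.array(pos)-p)*1000; r=(R0.inv()*R).as_rotvec(degrees=True)
    print("t %.2f"%s["time_s"],np.round(d,1),np.round(r,1))
    return d,r
E
python3 - <<'E'
from h import *
go([.4,-.3,.30],down(40))
go([.643,.061,.28],down(60.3))
# eyepiece measurements
ct=np.load("top0.npy",allow_pickle=True).item();cs=np.load("scene0.npy",allow_pickle=True).item()
T=lambda u,v:((u+.5)/6-.5+225,(v+.5)/6-.5+135)
S=lambda u,v:((u+.5)/5-.5+185,(v+.5)/5-.5+140)
# eyecup outer face centre; sleeve bottom centre
print(two(ct,T(225,452),cs,S(423,84)), two(ct,T(229,352),cs,S(357,162)))
E
```

```text
t 0.20 [ 240.9 -211.6  -69.1] [ -0.1  -0.  -15.7]
t 0.20 [ 611.  -440.3  -48.9] [ -0.1  -0.  -36. ]
(array([ 0.43961715, -0.00967357,  0.20516146]), np.float64(0.0001624720193887002)) (array([ 0.49030401, -0.00875566,  0.17182184]), np.float64(0.007741356643106132))
```

Request:
arm_command(
  steps="240 -210 -70 0 0 -16; 240 -210 -70 0 0 -16; 240 -210 -70 0 0 -16; 240 -210 -70 0 0 -16; 240 -210 -70 0 0 -16",
  claw=0,
)

```text
time_s: 0.82
tcp_pos: [0.3947, -0.3123, 0.2983]
tool_rot: [-0.0, 0.939, 0.345, -0.0]
wrist_force: [1.0, -0.4, 0.1]
width: -0.0
```

```bash
python3 - <<'E'
from h import *
go([.643,.061,.28],down(60.3)); print(tool()[2]["q"],tool()[0])
E
```

```text
t 0.82 [ 430.9 -123.8   18.4] [ -0.  -0. -20.]
[ 9.24166389e-01 -4.66782553e-03 -3.04853814e-01  1.69064529e+00
 -1.67994882e-03  1.45606032e+00 -2.47255165e-01] [ 0.39471561 -0.31228432  0.2983032 ]
```

Request:
arm_command(
  steps="430 -125 0 0 0 -20; 430 -125 0 0 0 -20; 430 -125 0 0 0 -20; 430 -125 0 0 0 -20; 430 -125 0 0 0 -20",
)

```text
time_s: 1.45
tcp_pos: [0.5668, -0.0518, 0.2984]
tool_rot: [0.0, 0.865, 0.502, 0.0]
wrist_force: [0.6, -0.4, -0.3]
width: 0.002
```

```bash
python3 - <<'E'
from h import *
go([.643,.061,.20],down(60.3)); go([.643,.061,.084],down(60.3))
E
```

```text
t 1.45 [135.7  10.3  98.5] [ 0. -0.  0.]
t 1.45 [135.6  10.3 214.5] [ 0. -0.  0.]
```

Request:
arm_command(
  steps="60 5 0 0 0 0; 120 10 0 0 0 0; 136 10 20 0 0 0; 136 10 70 0 0 0; 136 10 110 0 0 0",
)

```text
time_s: 2.08
tcp_pos: [0.642, 0.0603, 0.1857]
tool_rot: [-0.0, 0.865, 0.502, -0.001]
wrist_force: [0.6, -0.2, -0.0]
width: 0.003
```

```bash
python3 - <<'E'
from h import *
c=camera("top");crop(c,215,125,120,90,6,"t2.png");
c=camera("scene");crop(c,185,120,130,130,4,"s2.png")
go([.643,.061,.084],down(60.3))
E
```

```text
t 2.17 [ 4.1  3.2 98.4] [-0.5  0.4 -0.1]
```

View pics/t2.png

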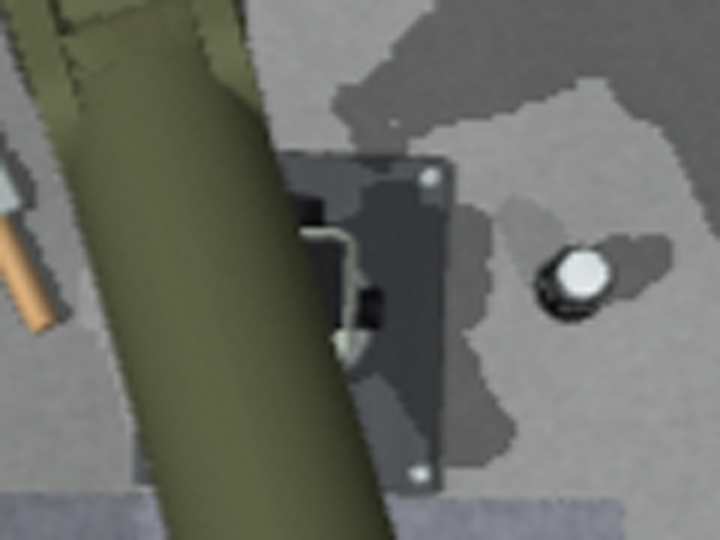

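View pics/s2.png

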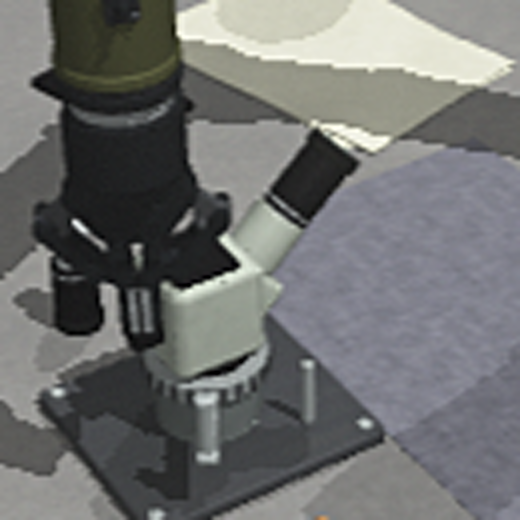

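Request:
arm_command(
  steps="4 3 30 0 0 0; 4 3 60 0 0 0; 4 3 98 0 0 0; 4 3 98 0 0 0",
)

```text
time_s: 2.68
tcp_pos: [0.6411, 0.0596, 0.0828]
tool_rot: [-0.003, 0.865, 0.501, -0.007]
wrist_force: [0.2, -0.3, 0.7]
width: -0.001
```

```bash
cat >> h.py <<'E'
O=np.array([.556,-.011])
def arc(a,yaw,r=.111,z=.084):
    return go([O[0]+r*np.cos(np.radians(a)),O[1]+r*np.sin(np.radians(a)),z],down(yaw))
E
python3 - <<'E'
from h import *
p=tool()[0];print(np.hypot(*(p[:2]-O)),np.degrees(np.arctan2(*(p[:2]-O)[::-1])))
for a in range(45,85,6): print(a,end=" ");arc(a,a+18 if a<75 else a+16)
E
```

```text
0.11062343836321845 39.670881128524414
45 t 2.67 [ 3.5 -9.7 -1.1] [-0.7  0.5 -2.8]
51 t 2.67 [  6.  -21.1  -1. ] [-0.7  0.5 -8.8]
57 t 2.67 [  7.2 -32.6  -0.9] [ -0.7   0.5 -14.8]
63 t 2.67 [  7.2 -44.2  -0.7] [ -0.8   0.4 -20.8]
69 t 2.67 [  6.1 -55.8  -0.6] [ -0.8   0.4 -26.8]
75 t 2.67 [  3.7 -67.2  -0.4] [ -0.8   0.4 -30.8]
81 t 2.67 [  0.1 -78.2  -0.3] [ -0.8   0.3 -36.8]
```

Request:
arm_command(
  steps="4 -10 0 0 0 -3; 5 -16 0 0 0 -6; 6 -21 -1 0 0 -9; 7 -27 -1 0 0 -12; 7 -33 -1 0 0 -15",
)

```text
time_s: 3.3
tcp_pos: [0.6177, 0.0831, 0.0872]
tool_rot: [-0.002, 0.791, 0.611, -0.004]
wrist_force: [2.3, 0.2, -1.5]
width: -0.004
```

```bash
python3 - <<'E'
from h import *
c=camera("scene");crop(c,185,120,130,130,4,"s3.png")
p=tool()[0];print(p,np.hypot(*(p[:2]-O)),np.degrees(np.arctan2(*(p[:2]-O)[::-1])),tool()[2]["wrist_force"])
for a in range(57,96,6): print(a,end=" ");arc(a,a+14)
E
```

```text
[0.61691536 0.08368843 0.08714427] 0.11259031739557841 57.245843970339386 [ 0.70716824 -0.24134116  0.23678718]
57 t 3.35 [-1.6 -0.   3.2] [-0.5  0.3  4.5]
63 t 3.35 [  1.5 -11.2   3.2] [-0.6  0.3 -1.5]
69 t 3.35 [  3.4 -22.7   3.3] [-0.6  0.2 -7.5]
75 t 3.35 [  4.1 -34.3   3.5] [ -0.6   0.2 -13.5]
81 t 3.35 [  3.6 -45.9   3.6] [ -0.6   0.2 -19.5]
87 t 3.35 [  1.9 -57.4   3.7] [ -0.6   0.1 -25.5]
93 t 3.35 [ -1.  -68.6   3.8] [ -0.6   0.1 -31.5]
```

View pics/s3.png

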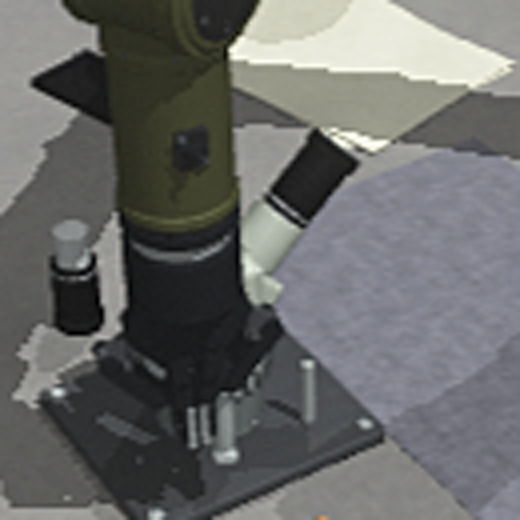

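Request:
arm_command(
  steps="2 -11 3 0 0 -1; 3 -23 3 0 0 -7; 4 -34 3 0 0 -13; 4 -46 3 0 0 -19; 4 -46 3 0 0 -19",
)

```text
time_s: 3.98
tcp_pos: [0.5726, 0.0998, 0.0855]
tool_rot: [-0.003, 0.678, 0.735, -0.004]
wrist_force: [0.2, -0.3, 0.3]
width: 0.003
```

```bash
python3 - <<'E'
from h import *
p=tool()[0];print(p,np.hypot(*(p[:2]-O)),np.degrees(np.arctan2(*(p[:2]-O)[::-1])),tool()[2]["wrist_force"])
for a in range(81,121,4): print(a,end=" ");arc(a,min(a+12,110))
E
```

```text
[0.57260976 0.09983999 0.08550296] 0.11207759365223638 81.47744398692782 [ 0.16838885 -0.30203466  0.27037436]
81 t 3.98 [-1.3  0.7  1.5] [-0.6  0.1  1.6]
85 t 3.98 [ 0.3 -6.9  1.6] [-0.6  0.1 -2.4]
89 t 3.98 [  1.3 -14.6   1.6] [-0.6  0.1 -6.4]
93 t 3.98 [  1.8 -22.3   1.7] [ -0.6   0.1 -10.4]
97 t 3.98 [  1.7 -30.1   1.8] [ -0.6   0.  -14.4]
101 t 3.98 [  1.1 -37.8   1.9] [ -0.6   0.  -15.4]
105 t 3.98 [ -0.  -45.5   2. ] [ -0.6   0.  -15.4]
109 t 3.98 [ -1.7 -53.    2. ] [ -0.6   0.  -15.4]
113 t 3.98 [ -3.9 -60.5   2.1] [ -0.6   0.  -15.4]
117 t 3.98 [ -6.6 -67.7   2.2] [ -0.6   0.  -15.4]
```

Request:
arm_command(
  steps="0 -7 2 0 0 -3; 1 -15 2 0 0 -7; 2 -24 2 0 0 -11; 1 -34 2 0 0 -15; 0 -42 2 0 0 -15",
)

```text
time_s: 4.6
tcp_pos: [0.531, 0.0966, 0.0844]
tool_rot: [-0.003, 0.578, 0.816, -0.003]
wrist_force: [2.1, 0.1, -0.2]
width: 0.002
```

```bash
python3 - <<'E'
from h import *
c=camera("scene");crop(c,185,120,130,130,4,"s4.png")
p=tool()[0];print(p,np.hypot(*(p[:2]-O)),np.degrees(np.arctan2(*(p[:2]-O)[::-1])),tool()[2]["wrist_force"])
for a in range(105,127,2): print(a,end=" ");arc(a,min(a+12,110))
E
```

```text
[0.52996565 0.09618706 0.08421612] 0.11030345743782531 103.65204075215695 [ 0.48915069 -0.07813306  1.1942427 ]
105 t 4.65 [ 0.9 -2.5  0.2] [-0.6 -0.  -0.6]
107 t 4.65 [ 1.2 -6.4  0.3] [-0.6 -0.  -0.6]
109 t 4.65 [  1.3 -10.3   0.3] [-0.6 -0.  -0.6]
111 t 4.65 [  1.2 -14.1   0.4] [-0.6 -0.  -0.6]
113 t 4.65 [  1.  -18.    0.4] [-0.6 -0.  -0.6]
115 t 4.65 [  0.7 -21.9   0.4] [-0.6 -0.  -0.6]
117 t 4.65 [  0.3 -25.7   0.5] [-0.6 -0.  -0.6]
119 t 4.65 [ -0.3 -29.6   0.5] [-0.6 -0.  -0.6]
121 t 4.65 [ -1.  -33.4   0.6] [-0.6 -0.  -0.6]
123 t 4.65 [ -1.8 -37.1   0.6] [-0.6 -0.  -0.6]
125 t 4.65 [ -2.8 -40.9   0.6] [-0.6 -0.  -0.6]
```

View pics/s4.png

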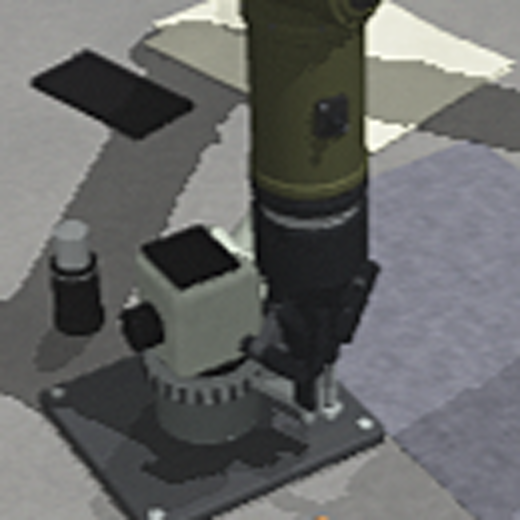

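Request:
arm_command(
  steps="1 -4 0 0 0 0; 1 -8 0 0 0 0; 1 -12 0 0 0 0; 1 -12 0 0 0 0",
)

```text
time_s: 5.15
tcp_pos: [0.5178, 0.093, 0.0843]
tool_rot: [-0.003, 0.578, 0.816, -0.005]
wrist_force: [0.2, 0.2, 0.0]
width: -0.001
```

Request:
arm_command(
  steps="0 -3 0 0 0 0; 0 -6 0 0 0 0; 0 -6 0 0 0 0",
)

```text
time_s: 5.52
tcp_pos: [0.5117, 0.091, 0.0843]
tool_rot: [-0.004, 0.578, 0.816, -0.005]
wrist_force: [0.2, -0.9, 0.3]
width: -0.002
```

```bash
python3 - <<'E'
from h import *
c=camera("scene");crop(c,225,160,80,80,7,"s5.png")
p=tool()[0];print(p,np.hypot(*(p[:2]-O)),np.degrees(np.arctan2(*(p[:2]-O)[::-1])),tool()[2]["wrist_force"])
for a in range(111,127,2): print(a,end=" ");arc(a,min(a+12,110))
E
```

```text
[0.51167694 0.09097272 0.08424416] 0.11118888796644631 113.49246763848338 [ 0.33702357  0.24220273 -0.34618155]
111 t 5.58 [0.1 4.8 0.2] [-0.7 -0.  -0.6]
113 t 5.58 [-0.1  1.   0.2] [-0.7 -0.  -0.6]
115 t 5.58 [-0.4 -2.9  0.3] [-0.7 -0.  -0.6]
117 t 5.58 [-0.9 -6.7  0.3] [-0.7 -0.  -0.6]
119 t 5.58 [ -1.5 -10.6   0.4] [-0.7 -0.  -0.6]
121 t 5.58 [ -2.2 -14.4   0.4] [-0.7 -0.  -0.6]
123 t 5.58 [ -3.  -18.2   0.5] [-0.7 -0.  -0.6]
125 t 5.58 [ -4.  -21.9   0.5] [-0.7 -0.  -0.6]
```

View pics/s5.png

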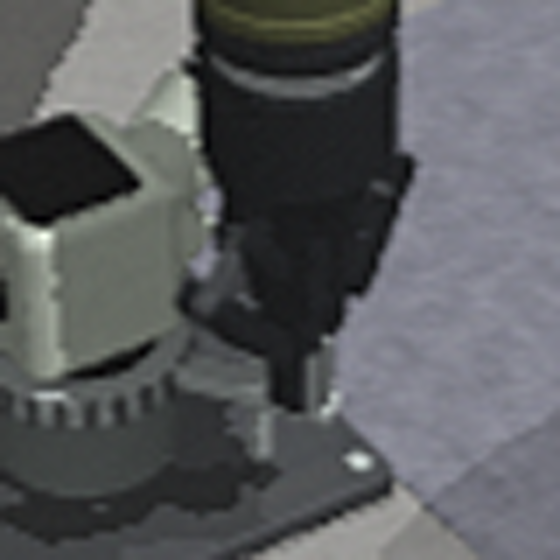

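Request:
arm_command(
  steps="0 -2 0 0 0 0; 0 -4 0 0 0 0; -1 -6 0 0 0 0; -1 -6 0 0 0 0",
)

```text
time_s: 6.08
tcp_pos: [0.5059, 0.0883, 0.0843]
tool_rot: [-0.004, 0.578, 0.816, -0.005]
wrist_force: [0.8, 1.9, 0.3]
width: -0.002
```

Request:
arm_command(
  steps="0 -2 0 0 0 0; -1 -4 0 0 0 0; -1 -4 0 0 0 0",
)

```text
time_s: 6.45
tcp_pos: [0.5045, 0.0875, 0.0848]
tool_rot: [-0.003, 0.578, 0.816, -0.002]
wrist_force: [6.2, 3.8, -6.0]
width: -0.002
```

Request:
arm_command(
  steps="0 -3 0 0 0 0; 0 -5 0 0 0 0; 0 -5 0 0 0 0",
)

```text
time_s: 6.82
tcp_pos: [0.503, 0.0884, 0.086]
tool_rot: [-0.001, 0.577, 0.817, 0.002]
wrist_force: [8.8, 5.9, -3.5]
width: -0.002
```

```bash
python3 - <<'E'
from h import *
c=camera("scene");crop(c,225,160,80,80,7,"s6.png")
p=tool()[0];print(p,np.hypot(*(p[:2]-O)),np.degrees(np.arctan2(*(p[:2]-O)[::-1])),tool()[2]["wrist_force"])
E
```

```text
[0.50301087 0.08846819 0.08601618] 0.1127021254149209 118.04531815693403 [ 8.82882773  6.67679406 -3.84579091]
```

View pics/s6.png

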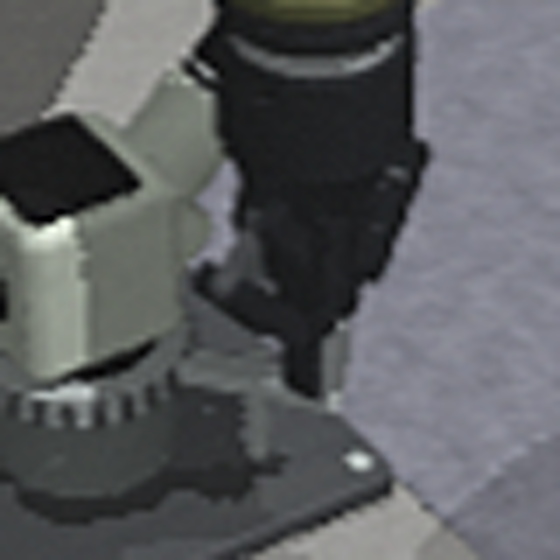

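Request:
arm_command(
  steps="5 20 0 0 0 0; 10 20 -40 0 0 0; 10 20 -100 0 0 0; 10 20 -160 0 0 0; 10 20 -210 0 0 0",
)

```text
time_s: 7.5
tcp_pos: [0.5178, 0.1035, 0.2983]
tool_rot: [-0.0, 0.577, 0.817, 0.001]
wrist_force: [1.1, 0.4, -1.0]
width: 0.002
```

```bash
python3 - <<'E'
from h import *
print(tool()[0])
go([.50,.22,.33],down(0))
E
```

```text
[0.51783812 0.10351142 0.29830096]
t 7.50 [115.8  22.1 -31.4] [-1.000e-01 -2.000e-01  1.095e+02]
```

```bash
python3 - <<'E'
from h import *
print(tool()[2]["q"])
go([.46,.22,.33],down(180))
E
```

```text
[ 0.62680948  0.09691857 -0.92340691  1.62202926  0.07524914  1.4595535
  0.03768371]
t 7.50 [129.2 -15.6 -31.4] [  0.2  -0.1 -70.5]
```

Request:
arm_command(
  steps="130 -15 -32 0 0 -70; 130 -15 -32 0 0 -70; 130 -15 -32 0 0 -70; 130 -15 -32 0 0 -70; 130 -15 -32 0 0 -70",
  claw=1,
)

```text
time_s: 8.12
tcp_pos: [0.4596, 0.2206, 0.3303]
tool_rot: [-0.0, 0.143, 0.99, 0.001]
wrist_force: [0.6, -0.5, -0.1]
width: 0.996
```

```bash
python3 - <<'E'
from h import *
print(tool()[2]["q"],tool()[0])
go([.46,.22,.33],down(180))
c=camera("top");crop(c,215,125,100,90,6,"t7.png");np.save("top7.npy",c,allow_pickle=True)
c=camera("scene");crop(c,185,120,130,130,5,"s7.png");np.save("scene7.npy",c,allow_pickle=True)
E
```

```text
[ 0.54948451  0.04268178 -1.06504083  1.60129404  0.03581625  1.5191301
  0.7673776 ] [0.45958247 0.22064841 0.33031659]
t 8.12 [-0.6 -0.5  0.3] [  0.1  -0.  -16.4]
```

View pics/t7.png

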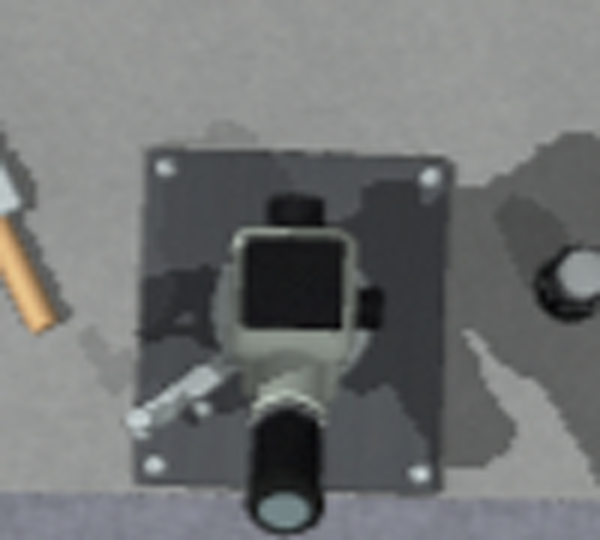

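View pics/s7.png

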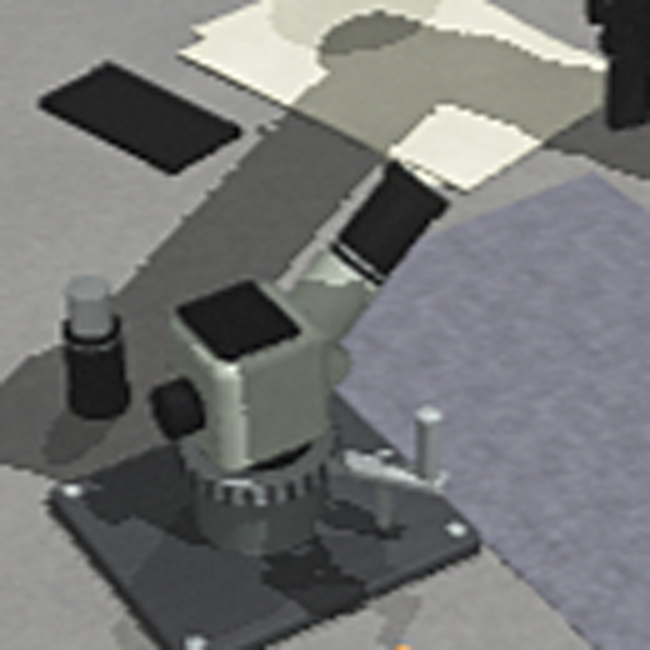

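```bash
python3 - <<'E'
from h import *
ct=np.load("top7.npy",allow_pickle=True).item();cs=np.load("scene7.npy",allow_pickle=True).item()
T=lambda u,v:((u+.5)/6-.5+215,(v+.5)/6-.5+125)
S=lambda u,v:((u+.5)/5-.5+185,(v+.5)/5-.5+120)
P,e=two(ct,T(137,416),cs,S(428,411));print("post",P,e)
for P in(P,onz(ct,*T(137,416),.116),onz(cs,*S(428,411),.116)):
    print(P,np.hypot(*(P[:2]-O)),np.degrees(np.arctan2(*(P[:2]-O)[::-1])))
for u,v,z in[(285,509,.209),(287,440,.185),(287,408,.167)]: print(onz(ct,*T(u,v),z))
def ony(c,u,v,y):
    o,d=ray(c,u,v);return o+d*(y-o[1])/d[1]
a=ony(cs,*S(356.5,263.5),-.010);b=ony(cs,*S(420,186),-.010);print(a,b,b-a,np.linalg.norm(b-a), a+(b-a)*25/62)
im=ct["img"][190:215,250:275].astype(int).sum(2);m=im<110
for r in range(25): print(190+r, 250+np.where(m[r])[0].min() if m[r].any() else 0, 250+np.where(m[r])[0].max() if m[r].any() else 0)
E
```

```text
post [0.49279456 0.07297488 0.11848808] 5.430456401435038e-05
[0.49279456 0.07297488 0.11848808] 0.10510331463568948 126.96770806564457
[0.49294308 0.07309856 0.116     ] 0.10511299773896131 126.86248633287958
[0.49103231 0.0704484  0.116     ] 0.10418561551141567 128.5777777336362
[ 0.44117133 -0.00970507  0.209     ]
[ 0.47801095 -0.01011953  0.185     ]
[ 0.49589776 -0.00980722  0.167     ]
[ 0.48530825 -0.01        0.16790499] [ 0.44136451 -0.01        0.2042787 ] [-0.04394374  0.          0.03637371] 0.05704471370589934 [ 0.467589   -0.01        0.18257181]
190 0 0
191 0 0
192 0 0
193 263 263
194 260 265
195 259 267
196 258 267
197 258 267
198 258 267
199 258 267
200 257 267
201 257 267
202 257 267
203 257 267
204 257 267
205 257 267
206 257 267
207 257 267
208 257 268
209 257 268
210 257 267
211 267 267
212 266 266
213 0 0
214 0 0
```

```bash
python3 - <<'E'
from h import *
go([.467,-.010,.30],down(180))
E
```

```text
t 8.22 [ -73.5 -218.7   29.8] [  0.1  -0.  -16.8]
```

Request:
arm_command(
  steps="-73 -219 0 0 0 -17; -73 -219 0 0 0 -17; -73 -219 0 0 0 -17; -73 -219 10 0 0 -17; -73 -219 20 0 0 -17",
  claw=1,
)

```text
time_s: 8.85
tcp_pos: [0.4657, -0.016, 0.3091]
tool_rot: [-0.001, 0.005, 1.0, 0.0]
wrist_force: [0.0, 0.1, 0.1]
width: 0.999
```

```bash
python3 - <<'E'
from h import *
go([.467,-.010,.162],down(180));print(tool()[2]["width"])
E
```

```text
t 8.85 [ -1.5   5.9 147.1] [ 0.1 -0.1 -0.5]
0.9993437464752586
```

Request:
arm_command(
  steps="-1 6 20 0 0 0; -1 6 60 0 0 0; -1 6 100 0 0 0; -1 6 130 0 0 0; -1 6 147 0 0 0",
)

```text
time_s: 9.48
tcp_pos: [0.4654, -0.009, 0.1604]
tool_rot: [-0.002, 0.005, 1.0, 0.001]
wrist_force: [-0.3, -0.1, 0.5]
width: 1.001
```

```bash
python3 - <<'E'
from h import *
p,R,s=tool();print(s["wrist_force"]);go([.467,-.010,.162],down(180))
c=camera("scene");crop(c,205,110,110,110,6,"s8.png");print([(np.array(proj(c,q))-[205,110])*6 for q in([.468,-.010,.185],p)])
E
```

```text
[-0.34629499 -0.05294297  0.54709724]
t 9.47 [-1.6 -1.  -1.6] [ 0.1 -0.2 -0.6]
[array([335.29241391, 332.41864459]), array([341.54429858, 373.87603615])]
```

View pics/s8.png

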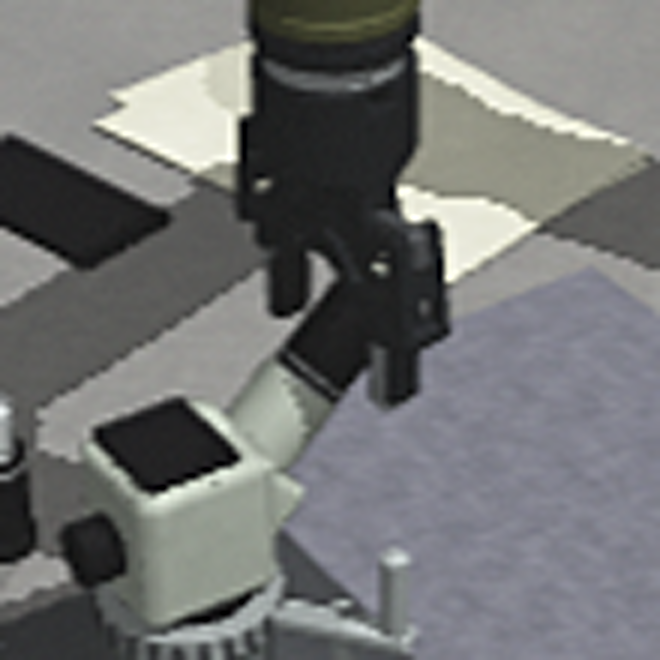

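Request:
arm_command(
  steps="-1 -1 -1 0 0 0; -1 -1 -1 0 0 0; -1 -1 -1 0 0 0; -1 -1 -1 0 0 0; -1 -1 -1 0 0 0",
  claw=0,
)

```text
time_s: 10.15
tcp_pos: [0.4665, -0.0101, 0.1612]
tool_rot: [-0.002, 0.005, 1.0, 0.001]
wrist_force: [-0.7, 0.1, 6.9]
width: 0.431
```

```bash
python3 - <<'E'
from h import *
p,R,s=tool();print(p,s["wrist_force"],s["wrist_torque"],s["width"])
c=camera("scene");crop(c,205,110,110,110,6,"s9.png");crop(camera("top"),215,145,100,90,6,"t9.png")
u=np.array([-.7071,0,.7071]);
for d in(.01,.02,.03,.04,.06,.08,.1):go(p+d*u,R)
E
```

```text
[ 0.46645175 -0.01013514  0.16121985] [-0.71635034  0.14377219  6.86494041] [0.00908551 0.26109708 0.0299705 ] 0.43128645458548637
t 10.25 [ 7.1 -0.1 -7. ] [-0.  0.  0.]
t 10.25 [ 14.2  -0.1 -14.1] [-0.  0.  0.]
t 10.25 [ 21.3  -0.2 -21.1] [-0.  0.  0.]
t 10.25 [ 28.4  -0.3 -28.1] [-0.  0.  0.]
t 10.25 [ 42.6  -0.4 -42.2] [-0.  0.  0.]
t 10.25 [ 56.8  -0.5 -56.3] [-0.  0.  0.]
t 10.25 [ 71.   -0.6 -70.4] [-0.  0.  0.]
```

View pics/s9.png

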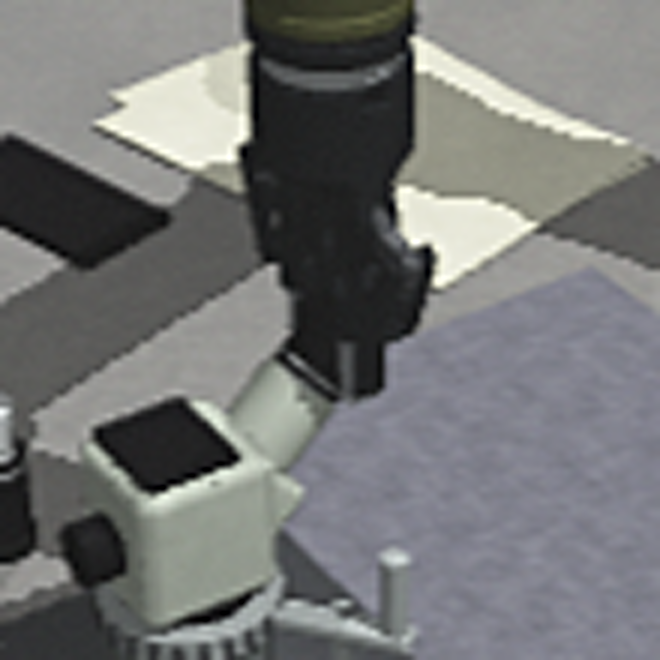

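Request:
arm_command(
  steps="3 0 -3 0 0 0; 7 0 -7 0 0 0; 11 0 -11 0 0 0; 16 0 -16 0 0 0; 21 0 -21 0 0 0",
)

```text
time_s: 10.88
tcp_pos: [0.4452, -0.0099, 0.1827]
tool_rot: [-0.002, 0.005, 1.0, 0.001]
wrist_force: [-0.2, 0.3, -0.9]
width: 0.426
```

```bash
python3 - <<'E'
from h import *
p,R,s=tool();print(p,s["wrist_force"],s["width"],R.apply([0,0,1]))
c=camera("scene");crop(c,205,110,110,110,6,"s10.png")
E
```

```text
[ 0.44515134 -0.0099393   0.18267057] [-0.23849058  0.27345658 -0.90359974] 0.4263487618792049 [-0.00428769  0.00159307 -0.99998954]
```

View pics/s10.png

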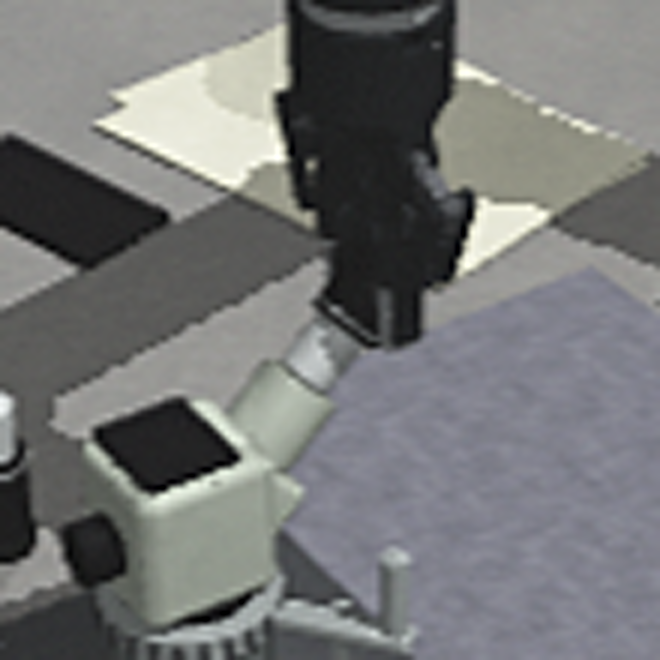

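Coming out cleanly: the silver barrel is showing about 30 mm (crop ~(320,350)), with low force.

Request:
arm_command(
  steps="7 0 -7 0 0 0; 14 0 -14 0 0 0; 25 0 -25 0 0 0; 40 0 -60 0 0 0; 50 0 -100 0 0 0",
)

```text
time_s: 11.55
tcp_pos: [0.3941, -0.0094, 0.2844]
tool_rot: [-0.002, 0.005, 1.0, 0.0]
wrist_force: [0.8, 0.2, -0.5]
width: 0.43
```

```bash
python3 - <<'E'
from h import *
p,R,s=tool();print(p,s["wrist_force"],s["width"],s["q"])
c=camera("scene");crop(c,205,80,120,120,5,"s11.png")
for t in(-10,-20,-30,-40,-43): go([.42,-.01,.36],down(180,t)); print(down(180,t).apply([0,0,1]))
E
```

```text
[ 0.39410974 -0.00938582  0.28442468] [ 0.83693148  0.16127372 -0.49044089] 0.4297974307151165 [ 0.79183608 -0.29253854 -0.66698186  1.91225094 -0.18027778  1.46802782
  1.72544626]
t 11.60 [-24.2  -0.2 -70. ] [-0.2 -9.8 -0.6]
[ 1.73648178e-01 -2.12657685e-17 -9.84807753e-01]
t 11.60 [-24.2  -0.2 -70. ] [ -0.2 -19.8  -0.6]
[ 3.42020143e-01 -4.18853874e-17 -9.39692621e-01]
t 11.60 [-24.2  -0.2 -70. ] [ -0.3 -29.8  -0.6]
[ 5.00000000e-01 -6.12323400e-17 -8.66025404e-01]
t 11.60 [-24.2  -0.2 -70. ] [ -0.3 -39.8  -0.6]
[ 6.42787610e-01 -7.87187789e-17 -7.66044443e-01]
t 11.60 [-24.2  -0.2 -70. ] [ -0.3 -42.8  -0.6]
[ 6.81998360e-01 -8.35207109e-17 -7.31353702e-01]
```

View pics/s11.png

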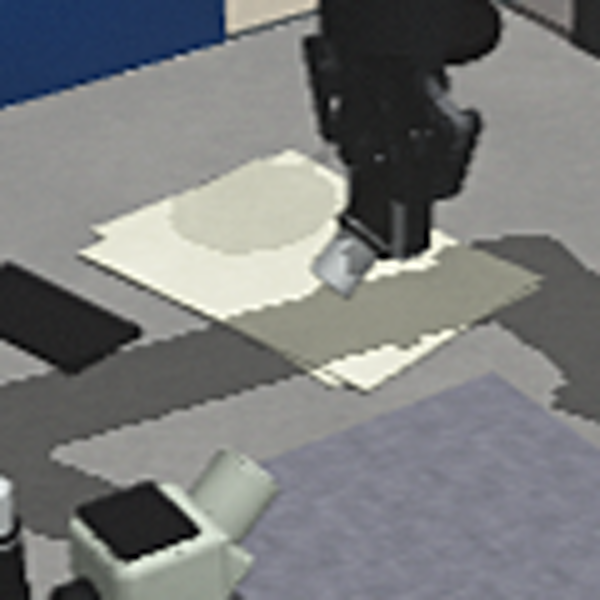

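```bash
python3 - <<'E'
from h import *
go([.52,-.01,.40],down(180,0));go([.52,-.01,.40],down(180,-44))
E
```

```text
t 11.60 [-124.3    0.8 -109.7] [-0.1  0.2 -0.6]
t 11.60 [-124.3    0.8 -109.7] [ -0.3 -43.8  -0.5]
```

Request:
arm_command(
  steps="-25 0 -40 0 0 0; -50 0 -70 0 -8 0; -75 0 -90 0 -17 0; -100 0 -110 0 -26 0; -124 0 -110 0 -35 0",
)

```text
time_s: 12.22
tcp_pos: [0.5157, -0.0144, 0.3938]
tool_rot: [0.203, 0.007, 0.979, -0.007]
wrist_force: [-1.0, -1.0, 0.1]
width: 0.426
```

```bash
python3 - <<'E'
from h import *
p,R,s=tool();print(p,s["wrist_force"],s["width"],s["q"])
go([.52,-.01,.40],down(180,-44))
E
```

```text
[ 0.51566177 -0.01444078  0.39379473] [-1.01377057 -1.02612389  0.07794996] 0.4258810747429326 [ 0.0954746  -0.30169209 -0.10762919  1.81722538 -0.01079929  1.21567677
  1.54517649]
t 12.22 [-6.4  4.4 -4. ] [ -1.  -20.6  -0.4]
```

```bash
python3 - <<'E'
from h import *
go([.60,-.01,.37],down(180,-23.5));go([.62,-.01,.36],down(180,-44))
E
```

```text
t 12.22 [-67.9   6.   55.3] [-0.9 -0.1 -0.6]
t 12.22 [-82.2   6.4  72.4] [ -1.  -20.6  -0.4]
```

Request:
arm_command(
  steps="-20 2 15 0 0 0; -45 4 35 0 0 0; -68 6 55 0 -2 0; -82 6 72 0 -7 0; -82 6 72 0 -12 0",
)

```text
time_s: 12.85
tcp_pos: [0.6198, -0.0104, 0.3585]
tool_rot: [0.304, 0.006, 0.953, -0.007]
wrist_force: [0.2, -0.0, -1.1]
width: 0.428
```

```bash
python3 - <<'E'
from h import *
p,R,s=tool();print(p,s["wrist_force"],s["width"],s["q"])
go([.64,-.01,.36],down(180,-44))
E
```

```text
[ 0.61979883 -0.01040003  0.35851712] [ 0.17034547 -0.02983432 -1.08921011] 0.42772028152445013 [ 0.10011368 -0.21070105 -0.13050185  1.88797175  0.01484633  0.84568696
  1.51633564]
t 12.85 [-17.3   0.7  10.5] [-1.  -8.6 -0.3]
```

Request:
arm_command(
  steps="-9 1 5 0 -4 0; -17 1 10 -1 -9 0; -17 1 10 -1 -9 0; -17 1 10 -1 -9 0",
)

```text
time_s: 13.35
tcp_pos: [0.6394, -0.0096, 0.3608]
tool_rot: [0.378, 0.002, 0.926, 0.001]
wrist_force: [-0.4, -0.2, -0.8]
width: 0.433
```

```bash
python3 - <<'E'
from h import *
p,R,s=tool();print(p,s["wrist_force"],s["width"],s["q"],R.apply([0,0,1]))
c=camera("scene");g=p-R.apply([0,0,.019]);u,v=proj(c,g).astype(int);print(u,v);crop(c,u-50,v-50,100,100,6,"s12.png");np.save("scene12.npy",c,allow_pickle=True)
c=camera("top");u,v=proj(c,g).astype(int);print(u,v);crop(c,u-50,v-50,100,100,6,"t12.png")
E
```

```text
[ 0.63936163 -0.0096366   0.36080953] [-0.37817188 -0.17401821 -0.75578008] 0.43273191215271467 [ 0.09423419 -0.25415908 -0.11472779  1.98882833 -0.01342925  0.63105534
  1.54447164] [ 0.69931539 -0.0008818  -0.71481271]
206 122
262 141
```

View pics/s12.png

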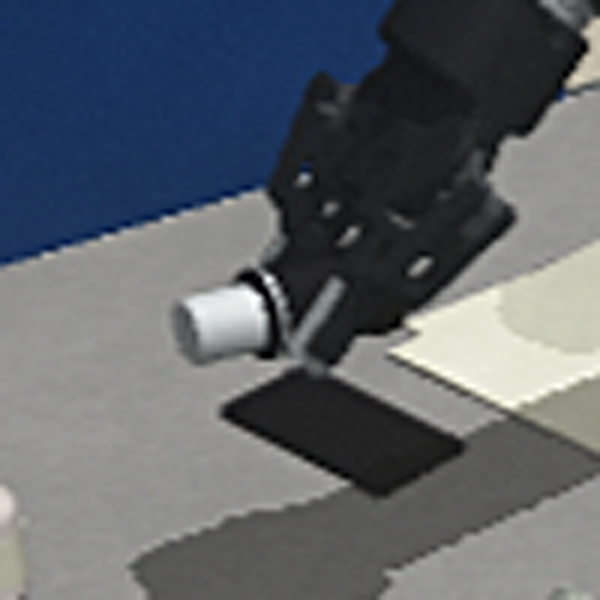

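View pics/t12.png

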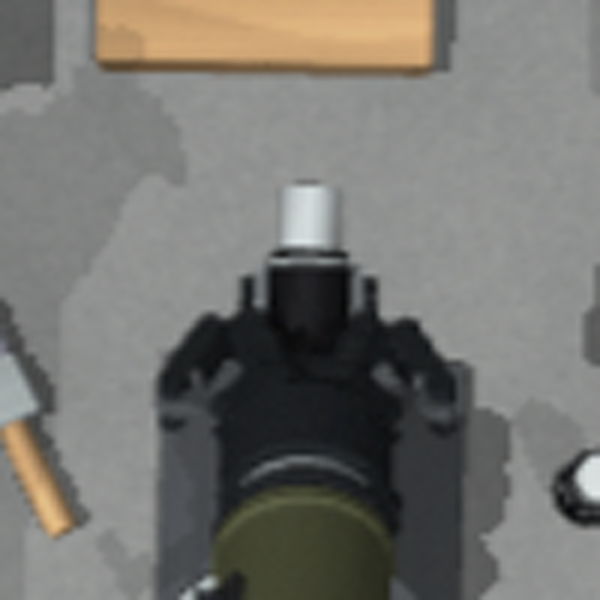

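```bash
cat > lev.py <<'E'
from h import *
def lev(c,p,R):
    g=p-R.apply([0,0,.019]);u,v=proj(c,g).astype(int)
    x0,y0=u-26,v-20
    im=c["img"][y0:y0+40,x0:x0+35]
    g2=cv2.resize(cv2.cvtColor(im,cv2.COLOR_RGB2GRAY),None,fx=8,fy=8,interpolation=cv2.INTER_CUBIC)
    m=(g2>160).astype(np.uint8)
    n,l,st,ce=cv2.connectedComponentsWithStats(m)
    seed=(proj(c,g+np.array([.043,0,0]))-[x0,y0])*8+3.5
    print("seed",seed)
    for k in range(1,n):
        if st[k,4]>300: print(st[k],ce[k])
    return g2,l,(x0,y0),seed
E
python3 - <<'E'
from lev import *
c=np.load("scene12.npy",allow_pickle=True).item();p,R,s=tool()
g2,l,o,seed=lev(c,p,R)
cv2.imwrite("pics/m.png",cv2.resize(g2,None,fx=2,fy=2))
E
```

```text
seed [ 88.22953097 208.32307488]
[  52  141  111   76 5936] [110.14487871 176.74460916]
[149 243  42  18 343] [169.86005831 249.75218659]
```

View pics/m.png

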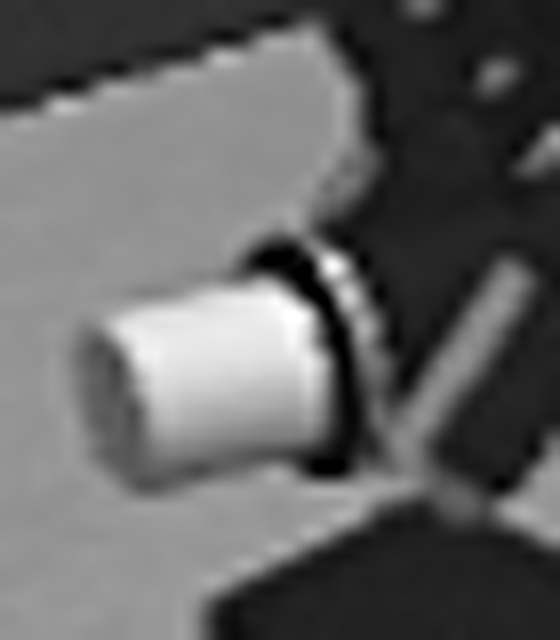

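```bash
python3 - <<'E'
from lev import *
c=np.load("scene12.npy",allow_pickle=True).item();p,R,s=tool()
g=p-R.apply([0,0,.019])
def edges(t,dz=0):
    ax=np.array([np.cos(t),0,np.sin(t)]) # towards barrel end
    o=g+np.array([0,0,dz]); cam,_=ray(c,0,0)
    view=o-cam; n=np.cross(ax,view); n/=np.linalg.norm(n)
    r=[]
    for s in(1,-1):
        a=proj(c,o+ax*.027+s*n*.014);b=proj(c,o+ax*.053+s*n*.014); r.append((a-b)[1]/(a-b)[0])
    return r
for d in(-6,-4,-2,0,2,4,6): print(d,np.round(edges(np.radians(d)),3))
x0,y0=proj(c,g).astype(int)-[26,20]
im=lambda u,v:((u+.5)/16-.5+x0,(v+.5)/16-.5+y0)
def ony(c,u,v,y):
    o,d=ray(c,u,v);return o+d*(y-o[1])/d[1]
a=ony(c,*im(108,408),g[1]);b=ony(c,*im(302,357),g[1]);print(g,a,b,np.linalg.norm(a-b),np.degrees(np.arctan2(*(a-b)[[2,0]])))
E
```

```text
-6 [-0.436 -0.425]
-4 [-0.399 -0.388]
-2 [-0.363 -0.351]
0 [-0.327 -0.315]
2 [-0.292 -0.279]
4 [-0.256 -0.243]
6 [-0.221 -0.207]
[ 0.6265059  -0.00947863  0.37475913] [ 0.68045866 -0.00947863  0.3799396 ] [ 0.64790206 -0.00947863  0.37811596] 0.0326076313695216 3.206035809578953
```

```bash
cat >> lev.py <<'E'
def fit(c,p,R):
    g=p-R.apply([0,0,.019]); f=cv2.cvtColor(c["img"],cv2.COLOR_RGB2GRAY).astype(float)
    cam,_=ray(c,0,0)
    def pred(t):
        ax=np.array([np.cos(t),0,np.sin(t)]);n=np.cross(ax,g-cam);n/=np.linalg.norm(n);r=[]
        for s in(1,-1):
            a=proj(c,g+ax*.029+s*n*.014);b=proj(c,g+ax*.051+s*n*.014);r.append(((a-b)[1]/(a-b)[0],min(a[1],b[1]),a,b))
        return r
    ts=np.radians(np.arange(-15,15,.25)); out=[]
    pr=pred(0.)
    ctr=(pr[0][2]+pr[0][3]+pr[1][2]+pr[1][3])/4
    xs=np.arange(int(np.ceil(ctr[0]-2.5)),int(ctr[0]+4))
    for sgn in(-1,1):
        ys=[]
        for x in xs:
            col=f[:,x]; yy=np.arange(int(ctr[1]-14),int(ctr[1]+14)); gr=np.diff(col[yy[0]:yy[-1]+2])
            # barrel bright: top edge +grad, bottom edge -grad
            w=np.clip(-sgn*gr,0,None); lo=yy<ctr[1]-1
            sel=lo if sgn<0 else ~lo; w=w*sel; k=np.argmax(w); kk=slice(max(k-1,0),k+2)
            ys.append((w[kk]*(yy[kk]+.5)).sum()/w[kk].sum())
        P=np.polyfit(xs,ys,1); sl=[min(pred(t),key=lambda q:q[1]) [0] if sgn<0 else max(pred(t),key=lambda q:q[1])[0] for t in ts]
        ang=np.degrees(np.interp(-P[0],-np.array(sl)[::-1] if sl[0]>sl[-1] else -np.array(sl)[::-1],ts[::-1]))
        print("edge",sgn,np.round(ys,2),"slope %.3f"%P[0],"barrel-up deg %.1f"%ang)
E
python3 - <<'E'
from lev import *
c=np.load("scene12.npy",allow_pickle=True).item();p,R,s=tool()
fit(c,p,R)
E
```

```text
edge -1 [120.58 120.33 119.86 119.68 119.61] slope -0.260 barrel-up deg 3.0
edge 1 [128.64 130.05 130.05 138.82 138.38] slope 2.826 barrel-up deg 14.8
```

Request:
arm_command(
  steps="0 0 0 0 2 0; 0 0 0 0 3.7 0; 0 0 0 0 3.7 0; 0 0 0 0 3.7 0",
)

```text
time_s: 13.95
tcp_pos: [0.6398, -0.0094, 0.3611]
tool_rot: [0.348, 0.002, 0.938, 0.001]
wrist_force: [0.3, -0.1, -0.9]
width: 0.432
```

```bash
python3 - <<'E'
from lev import *
p,R,s=tool();print(p,R.apply([0,0,1]),s["q"],s["width"])
c=camera("scene");np.save("scene13.npy",c,allow_pickle=True);fit(c,p,R)
g=p-R.apply([0,0,.019]);u,v=proj(c,g).astype(int);print(u,v);crop(c,u-26,v-20,40,35,16,"s13.png")
E
```

```text
[ 0.63981304 -0.00939997  0.36106067] [ 6.52301089e-01 -3.28509668e-04 -7.57959881e-01] [ 0.09434976 -0.21989794 -0.11562483  1.93094725 -0.01013587  0.71866692
  1.54324471] 0.4318976852614652
edge -1 [121.49 121.15 120.72 120.61 120.3  119.63] slope -0.342 barrel-up deg -1.5
edge 1 [127.91 130.58 131.04 130.16 138.84 138.39] slope 2.178 barrel-up deg 14.8
205 122
```

View pics/s13.png

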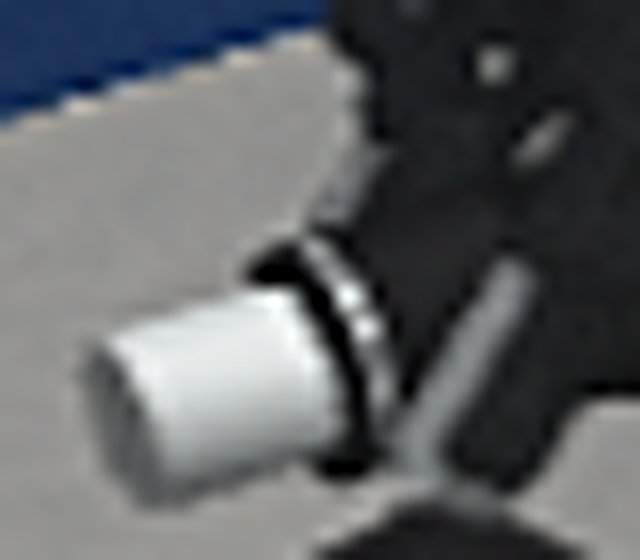

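```bash
python3 - <<'E'
from lev import *
c=camera("scene");cv2.imwrite("pics/s14.png",cv2.cvtColor(c["img"],cv2.COLOR_RGB2BGR))
crop(c,185,170,110,90,6,"s15.png")
s=sense();print(s["time_s"],s["joint_velocities"].round(3),s["wrist_force"],s["width"])
E
```

```text
14.05 [ 0.    -0.003  0.     0.002 -0.     0.     0.001] [-0.30463671  0.35202179 -0.7159658 ] 0.43182058195079037
```

View pics/s14.png

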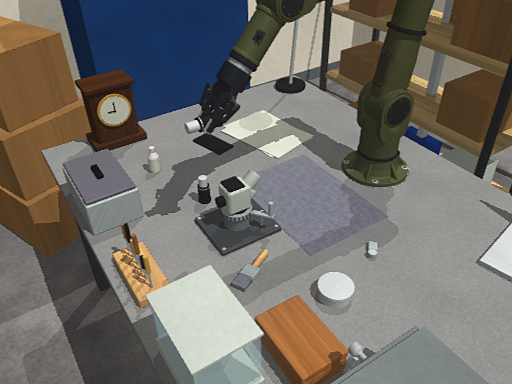

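View pics/s15.png

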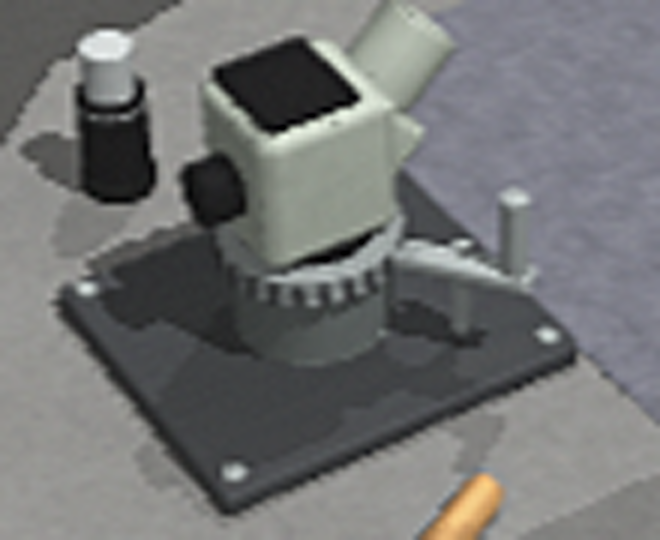

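```bash
python3 -c "
from cell import *
print(sign_off()); s=sense(); print(s['time_s'],s['tcp_pos'],s['width'])"
```

```text
the job is handed in; nothing more can be done
None
the job is handed in; nothing more can be done
```

I locked the collar, drew the eyepiece out of the tube, and handed the job in at about 14 s with the gripper still holding the eyepiece level.

- **Collar:** I pushed the post round with the closed fingers until the push met a firm stop at about 11 N. The pictures taken before the grasp and just before hand-in show the arm beside the pillar. The two cameras put the post at 127° and 128.6°, against 128.75° expected. Measured from the pillar, the post is about 10° away, which matches the arm touching it.
- **Eyepiece:** The grip reads 0.43 open, which fits the 38 mm sleeve. The middle is about 0.375 m above the bench, clear of everything, with the joints near standstill.
- **Level:** The upper edge of the barrel reads 1.5° off level, and reading both edges by eye gives about 1°. The automatic fit of the lower edge failed, so I did not use it.
- **Other things on the bench:** They look unmoved in the last picture; I did not measure them.
- **Possible fault:** Joint 2 briefly read -0.3017 rad during the lift, just past its -0.3 limit. I could not tell whether that was sensor noise (the start readings were off by about 0.001) or a real overrun. I moved it away at once, and it ended at -0.22.

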